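# One pass of the rolling knife sharpener, heel to tip

## Task

Give the vegetable knife one pass of the rolling sharpener without picking anything up: with the fingertips push the sharpener sideways until its end disc lies flat against the upturned cutting edge at the heel of the blade, then roll it along by pushing on its top, disc kept against the edge all the way, and bring it to rest when its middle has come to the last 25 mm of the blade, not past the tip. Do not touch the knife or its block with the robot, and leave the other things on the worktop where they are.

Things in the scene. Friction and masses are not known exactly. Their poses are not given: they have to be found in the camera images.
- knife: Vegetable knife, edge up, on a magnetic block, all fixed. Straight rectangular blade leaning 20 deg over the sharpener's side. Origin on the worktop (z = 0) below the heel end of the edge; x along the edge, heel to tip; y level, from block to sharpener; z up. Edge line: y = 0, z = 45 mm, x = 0 to 165 mm, 1 mm thick. All of knife and block lies at y below 1 mm and z below 46 mm.
- sharpener: Loose cylinder on its side, 0.3 to 0.5 kg: dark wooden barrel 58 mm thick, 48 mm long, between two black tyres (60 mm thick, 8 mm wide) it rolls on, steel disc (55 mm) at each end; 72 mm over all. Origin at its centre on the axle, 30 mm up; x = axle, out of the end facing the blade (knife -y when square); y, z turn as it rolls, z up at first. Disc meets the edge with the centre at knife y = 36 mm.
- disc_face (a point): Centre of the outer face of the sharpener's disc that faces the blade, on the axle, 36 mm from its centre. At the start 12 to 28 mm from the edge, up to 0.2 rad out of square, 10 to 40 mm along from the heel. Friction about 0.6, of the discs 0.25. Rolled without slip, a fingertip on top moves about twice as far as the sharpener (1 rad = 30 mm of its travel); let go slowly it soon stops.
- blade_heel (a point): Heel end of the cutting edge, 45 mm above the worktop. Behind it the light wooden handle (22 mm thick, top 27 mm high) runs from x = -14 to -136 mm in the knife's frame.
- blade_tip (a point): Tip end of the cutting edge, 165 mm from the heel, 45 mm above the worktop. The dark wooden block behind the blade stands at x = 40 to 125 mm, y = -55 to -5 mm in the knife's frame, top 36 mm high.
- mug: White mug with a handle, 78 mm in diameter, 101 mm high, standing behind the knife; bystander. Origin under its middle.
- fruit_tin: Round food tin, 75 mm in diameter, 58 mm high, standing to the left; bystander. Origin under its middle.
- spice_jar: Spice jar, 41 mm in diameter, 105 mm high, standing to the left; bystander. Origin under its middle.
- spoon: Teaspoon lying on the worktop in front to the left, 134 x 27 mm, 12 mm high; bystander. Origin under its middle.

How it is judged:
By the outcome, as a careful person would: the job done as asked, in the order asked, and still so for the second after the job is handed in, with the robot touching nothing.
It also fails if it takes over 61 s, if anything falls off the work surface, if the arm or the gripper's body presses on something with over 40 N, if the wrist force passes 120 N, or if a joint passes its speed limit or range.

## Robot

A 7-joint arm with a two-finger parallel gripper is mounted at the origin on a cart in front of the work surface, level with it; the furniture and walls round the work are solid. World frame = base frame: x ahead of the robot, y to its left, z up, the work surface at z = 0. Lengths are in m, angles in degrees, forces in N, time in s.
With the tool pointing down it reaches from about 0.425 to 0.875 m from the base axis. Payload 4.7 kg.
Tool frame: the origin (TCP) lies midway between the tips of the shut fingers; the grasp point (between the pads) lies 19 mm behind it (env.grasp_offset is the distance from the TCP to the grasp point, in m); z points along the fingers, y is the line along which they close (so a half turn about z gives the same grasp; the last joint's range is limited). The gripper opens to 85 mm and grips with 20 to 120 N. Pads are 22 mm wide; open, the fingers measure 114 mm over their backs; the gripper's body (76 mm by 85 mm) begins 54 mm behind the grasp point. The pads swing forward as they close: fully open they stand 13 mm farther back than shut.
Start: joints at [76.381, 18.392, -4.016, 83.108, 1.295, 78.541, -3.26], TCP at [0.162, -0.63, 0.231] pointing down, gripper open.
Joint ranges: [-163.93, 163.93], [-17.29, 119.83], [-79.2, 71.16], [3.27, 140.29], [-89.18, 269.18], [5.43, 117.66], [-154.24, 154.24]. Speed limits (degrees/s): [147.25, 147.25, 180, 180, 180, 180, 180].

## Interface

Orientations are given as a 3x3 rotation matrix whose columns are the frame's x, y, z axes.
In Python, from cell import env, claw, planner, cams gives the robot as it stands. The module is installed in compiled form; this text tells all that it offers. Calls block until the motion is done:
- env.goto(position, orientation): joint-space move of the TCP to a pose.
- env.servo_line(position, frame=None, max_speed=0.15): straight line of the TCP; frame=None keeps the orientation; max_speed is the mean speed in m/s.
- env.set_joints(angles): joint-space move.
- claw.gripper_to(opening): finger opening in m; the grip force is fixed at half the most; returns when the fingers have stopped.
- env.dwell(seconds).
- planner.solve_ik(position, orientation): joint angles nearest the present ones, or None.
- env.observe(): the state.
- cams.capture(name): name is "scene" or "top" or "wrist"; returns a dict with "color" (384x512x3 uint8, blue, green, red), "range_z" (384x512 float32, m along the optical axis (not along the pixel's ray), 0 where there is no reading), "mtx" (3x3 intrinsics, pixels), "k1" (the pictures are not rectified: a ray, as slopes to the right and down, at radius r is drawn at 1 + k1 r^2 times it, then the intrinsics apply), "pose" (4x4, takes a point from camera to world coordinates). Camera axes: x right, y down, z forward; pixel columns grow to the right and rows downward; lengths in m; the calibration is good to about 2 mm. A picture is of the moment at which its call begins.
A pose or a line that the arm cannot do raises env.Unreachable and nothing moves.
- env.finish_job(): hands the job in; it is judged then, once.
The state is a dict: "clock": time; "qpos": joint angles; "joint_vel": joint speeds; "effort": joint torques, N m; "tool_pos": TCP position; "tcp_rot": TCP orientation; "contact_force": force on the tool from outside, world axes, zero at the start; "moment": the same for the moment, N m; "grip_width": finger opening in m; "grip_force": force on a finger pad.
Only numpy, scipy, OpenCV 4.12 (cv2) and the standard library are available. Lean on these libraries where they do the work, as an engineer would, in place of code of your own. Each camera call takes 0.05 s, during which the arm holds its last target. There are 200 camera calls.

## Working session

There is one attempt and no reset: what is moved stays moved. The work goes in short steps, each a Python script; the robot and the scene stay as the last script left them, time stands still between calls to the robot, and variables do not carry over. Pictures are saved under pics/ and viewed, at most 10 in all, crops included, and the job is handed in when it is done.

```bash
mkdir -p pics; cat > h.py <<'E'
import numpy as np, cv2
from cell import env, claw, planner, cams
def undist(c,u,v):
    K=c["mtx"]; d=np.array([(u-K[0,2])/K[0,0],(v-K[1,2])/K[1,1]]); s=d.copy()
    for _ in range(20): s=d/(1+c["k1"]*(s@s))
    return np.array([s[0],s[1],1.])
def at_z(c,u,v,z):
    T=c["pose"]; r=T[:3,:3]@undist(c,u,v); o=T[:3,3]; return o+r*(z-o[2])/r[2]
def at_d(c,u,v):
    T=c["pose"]; d=c["range_z"][int(v),int(u)]; return T[:3,:3]@(undist(c,u,v)*d)+T[:3,3]
def cloud(c):
    K=c["mtx"]; v,u=np.mgrid[0:384,0:512]
    p=cv2.undistortPoints(np.stack([u.ravel(),v.ravel()],1).astype(np.float64)[:,None],K,None) [:,0]
    d=p.copy(); s=d.copy()
    for _ in range(20): s=d/(1+c["k1"]*(s**2).sum(1,keepdims=True))
    P=np.c_[s,np.ones(len(s))]*c["range_z"].ravel()[:,None]
    P=P@c["pose"][:3,:3].T+c["pose"][:3,3]; P[c["range_z"].ravel()==0]=np.nan
    return P.reshape(384,512,3)
E
python3 - <<'E'
from h import *
o=env.observe(); print(o["clock"],o["tcp_rot"].round(3) if hasattr(o["tcp_rot"],'round') else o["tcp_rot"])
a=cams.capture("top");b=cams.capture("scene")
for c in(a,b): print(c["pose"].round(3).tolist(),c["mtx"][0,0],c["k1"])
cv2.imwrite("pics/top.png",a["color"]);cv2.imwrite("pics/scene.png",b["color"])
E
```

```text
0.0 [[ 0.968  0.249 -0.001]
 [ 0.249 -0.968  0.002]
 [-0.    -0.002 -1.   ]]
[[-0.008, -0.983, 0.185, 0.349], [-1.0, 0.004, -0.025, 0.073], [0.024, -0.185, -0.982, 1.004], [0.0, 0.0, 0.0, 1.0]] 407.36337246604097 -0.11507223654251544
[[-0.461, -0.607, 0.648, -0.219], [-0.887, 0.306, -0.345, 0.456], [0.011, -0.734, -0.679, 0.851], [0.0, 0.0, 0.0, 1.0]] 428.06393051778207 -0.02620279768459983
```

View pics/top.png

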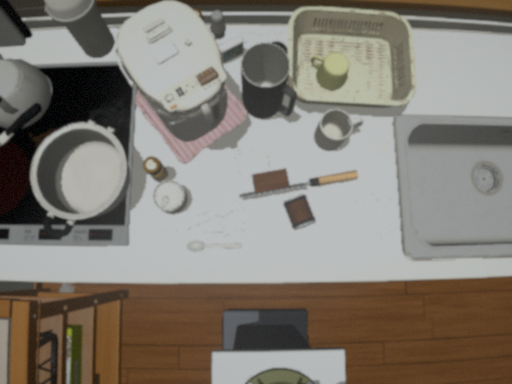

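View pics/scene.png

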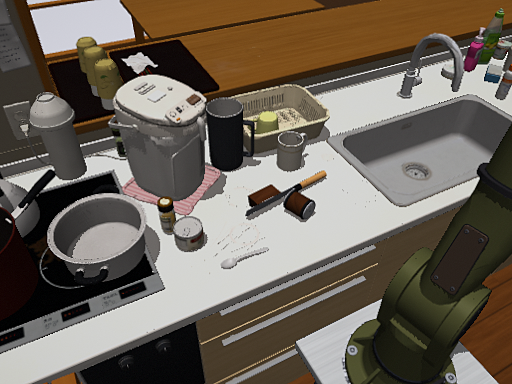

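The top view shows the knife with its heel near (307,185), tip near (241,196) and handle out to (357,176). The sharpener is at (299,211), on the robot's side of the blade. The scene view agrees. Next I'll measure roughly, then look from close by with the wrist camera.

```bash
python3 - <<'E'
from h import *
a=cams.capture("top")
h=at_z(a,307,185,.045);t=at_z(a,241,196,.045);s=at_z(a,299,211,.05)
print(h,t,np.linalg.norm(h-t),s)
P=cloud(a); print(P[211,299],P[181,270])
x=(t-h)/np.linalg.norm(t-h); th=np.arctan2(x[1],x[0]); print(np.degrees(th))
m=s.copy(); 
R0=np.array(env.observe()["tcp_rot"])
# tool y along knife x (fingers' line), tool z down
def rot(xd): y=np.array([xd[0],xd[1],0]);y/=np.linalg.norm(y);z=np.array([0,0,-1.]);return np.c_[np.cross(y,z),y,z]
for sg in(1,-1):
    R=rot(sg*x); q=planner.solve_ik([s[0]-.03,s[1]+.03,.30],R); print(sg,q)
R=rot(min((x,-x),key=lambda v:-v@R0[:,1]))
env.goto([s[0]-.03,s[1]+.03,.30],R)
c=cams.capture("wrist"); print(c["pose"].round(3).tolist(),c["mtx"][0,0],env.observe()["clock"])
cv2.imwrite("pics/w1.png",c["color"]); np.savez("w1.npz",**c)
E
```

```text
[ 0.54048228 -0.0718855   0.045     ] [0.51421354 0.08726468 0.045     ] 0.16130351945147128 [ 0.47670482 -0.05013688  0.05      ]
[ 0.47551129 -0.04898355  0.05894715] [0.55288987 0.01678856 0.03404   ]
99.37252359913953
1 [ 46.27636787  -8.71553002 -41.61767678 102.50131988  -5.80717327
  84.06693718 104.96370036]
-1 [  6.43502983  -7.64822099  -6.50834278 103.57066094  -0.86908482
  84.02952987 -80.5529751 ]
[[0.16, -0.942, -0.294, 0.522], [-0.987, -0.154, -0.047, -0.009], [-0.001, 0.298, -0.955, 0.442], [0.0, 0.0, 0.0, 1.0]] 294.44803863195193 2.6
```

View pics/w1.png

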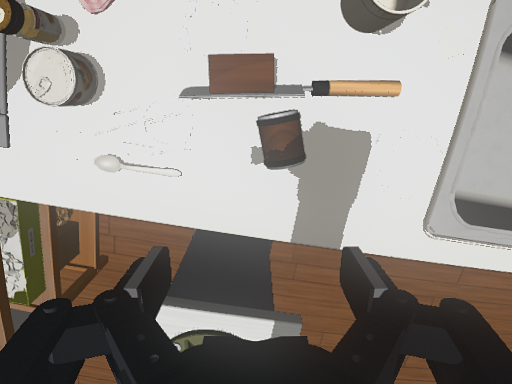

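The wrist view shows the blade edge from about (180,97) at the tip to (305,97) at the heel. The sharpener is at (281,139), with its far disc near (279,114). I'll get metric poses from depth and rays.

```bash
python3 - <<'E'
from h import *
c=dict(np.load("w1.npz")); P=cloud(c)
# blade
sub=P[80:104,170:312]; 
for u in (185,200,215,240,260,280,295,302,306,310):
    col=P[84:104,u]; print(u,[(84+i,*(1000*col[i]).round(0).astype(int)) for i in range(8,18) if col[i][2]==col[i][2]])
S=P[100:175,245:315].reshape(-1,3); S=S[S[:,2]>.045]
top=S[S[:,2]>.05]
print(len(top), S[:,2].max())
hull=cv2.minAreaRect((top[:,:2]*1000).astype(np.float32)); print(hull)
g=cv2.cvtColor(c["color"],cv2.COLOR_BGR2GRAY)[70:190,160:340]
cv2.imwrite("pics/w1c.png",cv2.resize(c["color"][70:190,160:340],None,fx=4.4,fy=4.4,interpolation=cv2.INTER_CUBIC))
E
```

```text
185 [(92, np.int64(522), np.int64(88), np.int64(26)), (93, np.int64(521), np.int64(86), np.int64(33)), (94, np.int64(519), np.int64(86), np.int64(35)), (95, np.int64(518), np.int64(84), np.int64(40)), (96, np.int64(517), np.int64(84), np.int64(41)), (97, np.int64(516), np.int64(83), np.int64(44)), (98, np.int64(514), np.int64(83), np.int64(44)), (99, np.int64(512), np.int64(93), np.int64(-1)), (100, np.int64(511), np.int64(93), np.int64(-1)), (101, np.int64(509), np.int64(93), np.int64(0))]
200 [(92, np.int64(525), np.int64(67), np.int64(28)), (93, np.int64(524), np.int64(66), np.int64(33)), (94, np.int64(522), np.int64(65), np.int64(37)), (95, np.int64(521), np.int64(65), np.int64(38)), (96, np.int64(520), np.int64(65), np.int64(41)), (97, np.int64(519), np.int64(64), np.int64(45)), (98, np.int64(517), np.int64(72), np.int64(-1)), (99, np.int64(515), np.int64(71), np.int64(0)), (100, np.int64(514), np.int64(71), np.int64(-1)), (101, np.int64(513), np.int64(71), np.int64(0))]
215 [(92, np.int64(528), np.int64(46), np.int64(35)), (93, np.int64(527), np.int64(46), np.int64(34)), (94, n
[... 3289 characters left out ...]
80), np.int64(-1)), (101, np.int64(537), np.int64(-80), np.int64(0))]
310 [(92, np.int64(550), np.int64(-83), np.int64(0)), (93, np.int64(549), np.int64(-83), np.int64(-1)), (94, np.int64(548), np.int64(-84), np.int64(0)), (95, np.int64(546), np.int64(-84), np.int64(-1)), (96, np.int64(545), np.int64(-84), np.int64(-1)), (97, np.int64(544), np.int64(-85), np.int64(0)), (98, np.int64(542), np.int64(-85), np.int64(-2)), (99, np.int64(541), np.int64(-85), np.int64(-1)), (100, np.int64(540), np.int64(-86), np.int64(-2)), (101, np.int64(538), np.int64(-86), np.int64(-1))]
1602 0.06154221079416872
((480.9821472167969, -51.61906051635742), (73.10498809814453, 42.07520294189453), 20.399538040161133)
```

View pics/w1c.png

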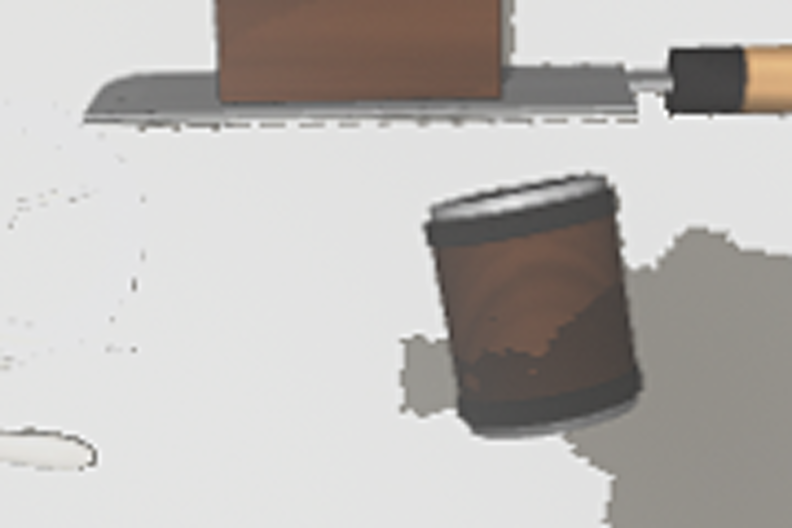

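The crop shows the edge at crop row ~120, tip at column 85 and heel at column 638. The sharpener is about 11° out of square, with its centre about 57 mm from the edge and 28 mm along. The lengths check (163 mm blade, 73 mm roller). Next is the reach check for the sideways push.

```bash
cat >> h.py <<'E'
pts=np.array([(516,83),(519,64),(522,44),(527,13),(532,-13),(536,-38),(539,-57),(541,-67)])/1000
k=np.polyfit(pts[:,1],pts[:,0],1)
H=np.array([np.polyval(k,-.0705),-.0705,0]); 
ex=np.array([k[0],1,0])/np.hypot(k[0],1); ey=np.cross([0,0,1],ex); ez=np.array([0,0,1.])
H=H+.0005*ey
def W(x,y,z): return H+x*ex+y*ey+z*ez
def toK(p): d=np.array(p)-H; return np.array([d@ex,d@ey,p[2]])
RT=np.c_[-ey,-ex,-ez]
def F():
    f=np.array(env.observe()["contact_force"]); return np.array([f@ex,f@ey,f[2]]).round(1)
def st(s=""): o=env.observe(); print(s,round(o["clock"],2),(1000*toK(o["tool_pos"])).round(1),F(),round(o["grip_width"],4),flush=True)
E
python3 - <<'E'
from h import *
print(H,np.degrees(np.arctan2(ex[1],ex[0])))
for y in (.083,.1,.11,.118,.125,.13):
  for z in (.015,.1): print(y,z,planner.solve_ik(W(.024,y,z),RT) is not None, planner.solve_ik(W(.15,.036,.06),RT) is not None)
st()
for d in (.03,):
  claw.gripper_to(.02); st("grip")
c=cams.capture("wrist"); cv2.imwrite("pics/g.png",c["color"])
E
```

```text
[ 0.54089205 -0.0705824   0.        ] 99.485667323425
0.083 0.015 True True
0.083 0.1 True True
0.1 0.015 True True
0.1 0.1 True True
0.11 0.015 True True
0.11 0.1 True True
0.118 0.015 True True
0.118 0.1 True True
0.125 0.015 True True
0.125 0.1 True True
0.13 0.015 True True
0.13 0.1 True True
 2.6 [ 64.4  84.6 299.9] [-0.6 -0.1 -0.1] 0.0855
grip 3.23 [ 65.3  84.6 300. ] [-0.8  0.2  0.4] 0.0201
```

View pics/g.png

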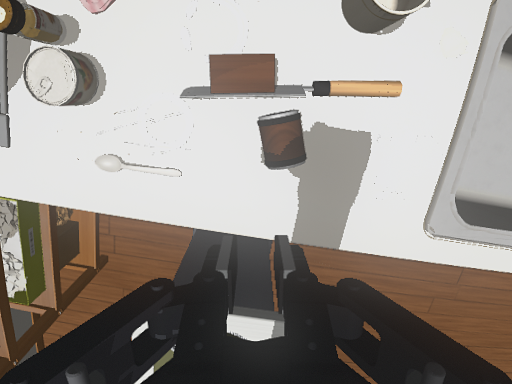

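Here I see the fingers about 20 mm apart with tips about 9 mm thick; the roller is unmoved at (281,139). Now the squaring push from behind the outer disc.

```bash
python3 - <<'E'
from h import *
env.goto(W(.022,.128,.09),RT); st("above")
env.servo_line(W(.022,.128,.014),RT,.1); st("down")
env.servo_line(W(.022,.112,.014),RT,.05); st("near")
for y in (.104,.098,.094,.090): env.servo_line(W(.022,y,.014),RT,.04); st()
c=cams.capture("top");P=cloud(c)
cv2.imwrite("pics/t2.png",cv2.resize(c["color"][150:250,220:380],None,fx=4,fy=4))
w=cams.capture("wrist");cv2.imwrite("pics/w2.png",w["color"])
E
```

```text
above 4.17 [ 21.9 126.4  91.3] [-0.4 -0.3  0.3] 0.02
down 5.08 [ 21.8 127.3  14.6] [-0.5 -0.2  0. ] 0.02
near 5.54 [ 22.1 111.7  14. ] [-0.9  1.   0.2] 0.0199
 5.89 [ 22.  103.7  14. ] [-0.2 -0.2 -0.9] 0.02
 6.19 [22.  97.8 14. ] [-0.3  1.6  0.7] 0.0199
 6.44 [22.  93.8 14. ] [0.1 1.7 0.4] 0.0204
 6.69 [22.  89.6 14. ] [0.5 0.6 0.7] 0.02
```

View pics/w2.png

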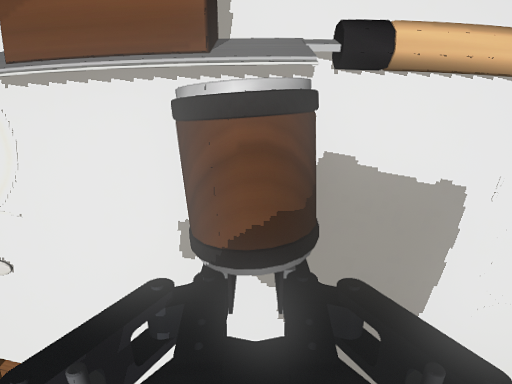

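The wrist view shows the roller nearly square, its front disc at (245,85) with a small gap to the edge at (250,65). I'll keep pushing in small steps until the force rises.

```bash
python3 - <<'E'
from h import *
y=.0895
for i in range(12):
    y-=.0015; env.servo_line(W(.022,y,.014),RT,.03)
    f=np.mean([F() for _ in range(3)],0); st()
    if f[1]>5.5: break
w=cams.capture("wrist");cv2.imwrite("pics/w3.png",w["color"])
P=cloud(w)
S=P[60:280,150:350].reshape(-1,3); S=S[S[:,2]>.05]; S=S[S[:,2]<.064]; K_=(S-H)@np.c_[ex,ey]*1000
print(cv2.minAreaRect(K_.astype(np.float32)))
E
```

```text
7.04 [22.1 88.1 14. ] [0.2 3.6 1.8] 0.0203
 7.29 [22.1 86.4 14. ] [1.4 2.8 2. ] 0.0201
 7.54 [22.  84.7 14. ] [-0.1  1.3  0.9] 0.0199
 7.79 [22.1 83.5 13.9] [1.4 3.5 1.3] 0.02
 8.04 [22.2 83.3 13.8] [1.2 6.3 4.7] 0.02
((24.096614837646484, 38.105796813964844), (74.91947174072266, 76.94095611572266), 0.1327892690896988)
```

View pics/w3.png

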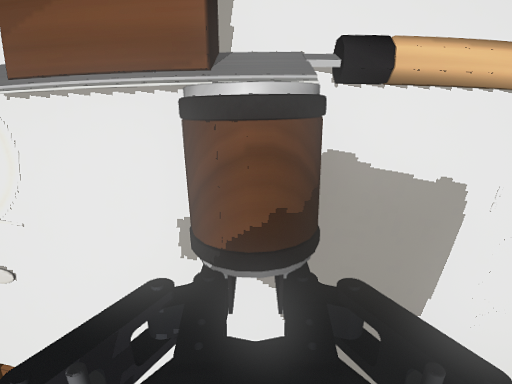

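The roller is flat against the edge, at the predicted TCP y (83 mm) with 6 N. I'll back off, measure its centre, turn the tool and test one rolling stroke.

```bash
cat >> h.py <<'E'
def centre(name="wrist",lo=.05,hi=.0635,show=True):
    c=cams.capture(name); P=cloud(c).reshape(-1,3); k=(P-H)@np.c_[ex,ey]
    C=c["color"].reshape(-1,3).astype(int)
    m=(P[:,2]>lo)&(P[:,2]<hi)&(k[:,0]>-.03)&(k[:,0]<.22)&(k[:,1]>-.01)&(k[:,1]<.09)
    brown=m&(C[:,2]-C[:,0]>15)
    b=k[brown]*1000
    r=cv2.minAreaRect(b.astype(np.float32)); print("brown n",len(b),"rect",np.round(r[0],1),np.round(r[1],1),round(r[2],1),"mm; all y",np.percentile(k[m,1]*1000,[1,99]).round(1))
    return c
E
python3 - <<'E'
from h import *
env.servo_line(W(.022,.098,.014),RT,.04)
env.servo_line(W(.022,.118,.10),RT,.15)
centre(); st()
for s in (1,-1):
    R=np.c_[s*ex,-s*ey,-ez]; q=planner.solve_ik(W(.014,.038,.09),R); print(s,None if q is None else np.round(q,1), planner.solve_ik(W(.17,.038,.06),R) is not None)
print(np.round(env.observe()["qpos"],1))
E
```

```text
brown n 5204 rect [23.7 35.9] [41.5 47.9] 1.0 mm; all y [ 0.7 71. ]
 9.43 [ 22.2 118.5  99.1] [-0.  -0.1 -1.7] 0.0196
1 [  8.    8.   -4.1 112.9   0.7  59.2  13.1] True
-1 [ -58.1   16.8   70.6  114.7  -18.2   60.8 -149.7] False
[ 8.900e+00 -2.100e+00 -3.200e+00  1.223e+02 -1.000e-01  5.990e+01
 -7.470e+01]
```

The centre is at (23.7, 35.9) mm and square within 1°. First stroke.

```bash
cat >> h.py <<'E'
RR=np.c_[ex,-ey,-ez]
def press(x,y,z,target=6.):
    env.servo_line(W(x,y,z),RR,.06)
    f0=np.mean([F()[2] for _ in range(3)])
    while z>.050:
        z-=.0007; env.servo_line(W(x,y,z),RR,.03)
        f=np.mean([F()[2] for _ in range(4)])-f0
        if f>target: break
    st("press z=%.4f f=%.1f"%(z,f)); return z
def stroke(cx,n,y=.038,zs=.0625,bias=.0015,back=.009,v=.05):
    x=cx-back; z=press(x,y,zs)
    env.servo_line(W(x+n,y-bias,z),RR,v); st("rolled")
    env.dwell(.15)
    env.servo_line(W(x+n,y-bias,z+.006),RR,.03)
    return z
E
python3 - <<'E'
from h import *
env.goto(W(.014,.038,.10),RR); claw.gripper_to(.014); st()
z=stroke(.0237,.034)
env.dwell(.2); c=centre(); st()
cv2.imwrite("pics/w4.png",c["color"])
E
```

```text
11.03 [ 14.   38.1 100. ] [ 0.1 -0.8 -0. ] 0.0139
press z=0.0583 f=6.9 13.31 [14.6 37.8 59.1] [0.1 2.8 6.3] 0.0138
rolled 14.14 [48.7 38.  59. ] [-0.5  6.7 10.6] 0.0137
brown n 2487 rect [41.8 35.8] [40.9 48.1] 2.8 mm; all y [ 1.2 71.6]
 14.89 [48.7 36.6 64.1] [-0.1  0.7 -0. ] 0.0137
```

View pics/w4.png

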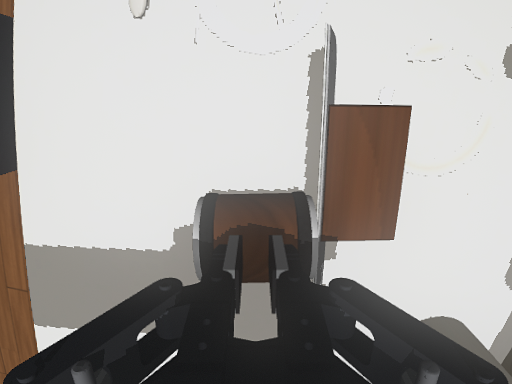

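The picture shows the roller at (257,235), disc against the blade line at x≈320, rolled 18 mm. It stays in contact (y 35.8). Repeat the strokes.

```bash
cat >> h.py <<'E'
def yaw(c):
    # fit cylinder ridge direction: level plane through points z>.05: normal gives axle, via svd of surface normals
    P=cloud(c).reshape(-1,3); k=np.c_[(P-H)@np.c_[ex,ey],P[:,2]]
    C=c["color"].reshape(-1,3).astype(int)
    m=(P[:,2]>.035)&(P[:,2]<.0635)&(k[:,1]>.012)&(k[:,1]<.06)&(C[:,2]-C[:,0]>15)&(k[:,0]>-.03)
    q=k[m]
    from scipy.optimize import least_squares
    r=least_squares(lambda p:np.hypot((q[:,0]-p[0]-p[1]*(q[:,1]-.036))*np.cos(p[1]),q[:,2]-p[2])-.029,[np.median(q[:,0]),0,.03],loss="soft_l1",f_scale=.001)
    print("cyl x %.1f yaw %.1f deg zc %.1f"%(r.x[0]*1000,np.degrees(np.arctan(r.x[1])),r.x[2]*1000)); return r.x[0]
E
python3 - <<'E'
from h import *
x=yaw(cams.capture("wrist"))
for i in range(2):
    env.servo_line(W(x-.009,.038,.0635),RR,.08)
    stroke(x,.036,zs=.0610,bias=.001)
    env.dwell(.1); c=centre(); x=yaw(c); st()
cv2.imwrite("pics/w5.png",c["color"])
E
```

```text
cyl x 40.7 yaw -1.0 deg zc 28.8
press z=0.0582 f=6.4 16.56 [31.5 37.8 59. ] [0.3 1.8 6.5] 0.014
rolled 17.43 [67.8 38.1 58.9] [ 0.3  5.2 10.8] 0.0137
brown n 2343 rect [60.3 36.8] [47.5 40.2] 89.9 mm; all y [ 1.5 72. ]
cyl x 59.0 yaw -0.9 deg zc 28.7
 18.07 [67.7 37.1 63.9] [ 0.9 -0.4 -0. ] 0.0143
press z=0.0582 f=7.5 19.7 [49.8 37.7 59. ] [0.7 2.5 7.3] 0.0143
rolled 20.57 [86.2 38.1 58.9] [ 0.1  5.9 10.1] 0.014
brown n 2271 rect [78.2 37. ] [41.2 47.9] 0.1 mm; all y [ 1.8 72.2]
cyl x 77.3 yaw -0.9 deg zc 28.8
 21.22 [86.1 37.1 63.9] [0.2 0.8 0.4] 0.0138
```

View pics/w5.png

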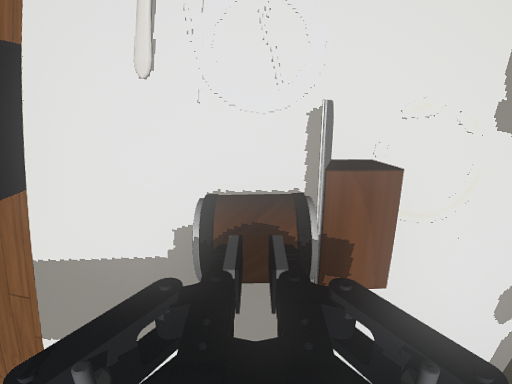

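The roller is at (257,235) next to the edge at x≈322. The centre's y has crept up about 1 mm, so I'll check the edge line from this close view.

```bash
cat >> h.py <<'E'
def edge(c):
    P=cloud(c).reshape(-1,3); k=np.c_[(P-H)@np.c_[ex,ey],P[:,2]]*1000
    for a in range(100,166,12):
        m=(k[:,0]>a)&(k[:,0]<a+12)&(k[:,1]>-12)&(k[:,1]<6)&(k[:,2]>41)&(k[:,2]<48)
        if m.sum()>5: print(a+6,m.sum(),"ymax",np.percentile(k[m,1],[90,98]).round(1),"z",np.percentile(k[m,2],95).round(1))
    m=(k[:,2]>48)&(k[:,2]<57)&(k[:,1]<20)&(k[:,1]>-8)
    for lo in (-.0,): print("disc ymin",np.percentile(k[m,1],[0,1,5]).round(1), "rear", np.percentile(k[(k[:,2]>48)&(k[:,2]<57)&(k[:,1]>50)&(k[:,1]<85)][:,1],[95,99]).round(1))
E
python3 - <<'E'
from h import *
c=cams.capture("wrist"); edge(c)
# raw image rows: edge column (bright blade limit) vs disc left/right limit
g=cv2.cvtColor(c["color"],cv2.COLOR_BGR2GRAY)
for v in (120,150,180,200,215,230,245,260): print(v,g[v,300:340].tolist())
E
```

```text
106 108 ymax [4.6 5.5] z 45.7
118 67 ymax [1.1 1.2] z 45.6
130 74 ymax [1.1 1.4] z 45.5
142 80 ymax [1.2 1.3] z 45.1
154 83 ymax [1.3 1.4] z 45.4
166 32 ymax [1.  1.1] z 44.9
disc ymin [0.9 1.3 1.8] rear [72.1 72.6]
120 [226, 226, 226, 226, 226, 226, 227, 232, 172, 146, 149, 148, 149, 149, 149, 148, 148, 148, 148, 148, 148, 113, 229, 180, 147, 205, 153, 109, 113, 114, 114, 114, 110, 150, 233, 227, 226, 225, 226, 226]
150 [225, 225, 225, 227, 190, 140, 141, 145, 148, 148, 148, 148, 148, 148, 147, 147, 147, 148, 146, 144, 193, 228, 164, 180, 177, 124, 111, 110, 112, 111, 107, 126, 229, 226, 225, 224, 224, 224, 225, 225]
180 [224, 224, 225, 196, 144, 144, 142, 144, 144, 145, 144, 144, 144, 144, 144, 144, 143, 143, 135, 211, 165, 163, 177, 131, 89, 75, 85, 89, 88, 89, 89, 89, 90, 91, 90, 90, 89, 90, 90, 89]
200 [65, 64, 65, 65, 64, 63, 71, 96, 107, 104, 103, 99, 122, 141, 140, 140, 138, 150, 213, 172, 162, 174, 129, 79, 67, 79, 83, 82, 83, 83, 84, 85, 85, 84, 85, 84, 84, 84, 84, 83]
215 [60, 59, 58, 59, 59, 58, 58, 59, 55, 79, 139, 160, 156, 153, 152, 151, 130, 196, 156, 157, 174, 127, 73, 60, 74, 78, 78, 78, 79, 81, 81, 80, 80, 80, 80, 80, 80, 78, 78, 79]
230 [53, 54, 55, 54, 54, 54, 54, 55, 53, 54, 44, 117, 171, 181, 176, 173, 172, 143, 157, 167, 123, 68, 49, 69, 74, 74, 75, 75, 76, 77, 76, 75, 75, 76, 76, 77, 75, 76, 75, 74]
245 [41, 44, 49, 48, 50, 44, 40, 40, 41, 41, 39, 46, 102, 115, 113, 112, 111, 110, 101, 80, 58, 45, 48, 50, 49, 51, 51, 51, 50, 52, 51, 51, 52, 51, 51, 52, 52, 51, 50, 51]
260 [36, 36, 39, 37, 37, 37, 37, 38, 37, 35, 34, 61, 103, 108, 107, 107, 107, 103, 76, 52, 40, 45, 47, 47, 47, 47, 49, 48, 48, 48, 47, 48, 49, 48, 48, 48, 49, 50, 50, 49]
```

The edge's front face reads 1.1–1.3 mm and the disc face reads 1.3 mm, so they're flush and the creep is only a view offset. I'll continue, adding a slight yaw trim towards the blade.

```bash
python3 - <<'E'
from h import *
from scipy.spatial.transform import Rotation as Ro
x=.0776
for i in range(2):
    env.servo_line(W(x-.0092,.0385,.0635),RR,.08)
    xs=x-.0092; z=press(xs,.0385,.0610)
    R2=Ro.from_euler("z",-.8,degrees=True).as_matrix()@RR if i==0 else RR
    env.servo_line(W(xs+.0365,.037,z),R2,.05); st("rolled"); env.dwell(.15)
    env.servo_line(W(xs+.0365,.037,z+.006),R2,.03)
    env.dwell(.1); c=centre(); x=yaw(c)+.0004; edge(c); st()
cv2.imwrite("pics/w6.png",c["color"])
E
```

```text
press z=0.0582 f=7.4 22.89 [68.1 38.2 59. ] [-0.3  2.   7.9] 0.014
rolled 23.77 [105.1  38.4  58.9] [ 0.9  6.8 11.4] 0.0139
brown n 2369 rect [97.3 37.2] [47.8 41.8] 89.3 mm; all y [ 1.9 72.5]
cyl x 96.1 yaw -0.4 deg zc 28.8
106 17 ymax [-0.6 -0.4] z 42.9
118 139 ymax [4.9 5.6] z 47.3
130 68 ymax [1.2 1.4] z 45.4
142 76 ymax [1.3 1.5] z 45.1
154 71 ymax [1.4 1.6] z 45.3
166 32 ymax [1.4 1.4] z 45.6
disc ymin [1.2 1.5 2. ] rear [72.4 73. ]
 24.43 [104.9  37.1  64. ] [-1.   0.8 -0.5] 0.014
press z=0.0582 f=8.4 26.05 [87.1 38.2 59. ] [-0.1  1.9  8.2] 0.0139
rolled 26.93 [124.2  38.2  58.9] [-0.4  5.7 11. ] 0.0141
brown n 2396 rect [116.1  37. ] [41.6 47.5] 0.8 mm; all y [ 2.  72.6]
cyl x 114.7 yaw -0.3 deg zc 28.8
118 7 ymax [-1.1 -1.1] z 42.0
130 44 ymax [4.4 5. ] z 47.9
142 127 ymax [4.8 5.3] z 46.1
154 67 ymax [1.4 1.5] z 45.1
166 35 ymax [1.5 1.7] z 45.3
disc ymin [1.4 1.6 2. ] rear [72.5 73.1]
 27.58 [123.8  37.1  63.9] [-0.1 -0.4 -0.5] 0.0142
```

```bash
python3 - <<'E'
from h import *
x=.1153
for i in range(2):
    if i==0:
        c=cams.capture("wrist");P=cloud(c).reshape(-1,3);k=np.c_[(P-H)@np.c_[ex,ey],P[:,2]]*1000
        m=(k[:,1]>-4)&(k[:,1]<3)&(k[:,2]>38)&(k[:,2]<48)&(k[:,0]<185);print("tip x",np.percentile(k[m,0],[98,100]))
    xs=x-.0092
    env.servo_line(W(xs,.0385,.0635),RR,.08)
    z=press(xs,.0385,.0610)
    env.servo_line(W(xs+.0365,.037,z),RR,.05); st("rolled"); env.dwell(.2)
    env.servo_line(W(xs+.0365,.037,z+.006),RR,.02)
    env.dwell(.1); c=centre(); x=yaw(c)+.0006; edge(c); st()
cv2.imwrite("pics/w6.png",c["color"])
E
```

```text
tip x [164.51931025 165.19108765]
press z=0.0582 f=7.2 29.26 [105.9  38.2  59.1] [-0.   3.4  7.7] 0.0144
rolled 30.14 [143.1  38.2  58.8] [ 1.6  5.9 10.2] 0.0142
brown n 2343 rect [134.4  37.3] [47.6 40.6] 89.9 mm; all y [ 2.3 72.7]
cyl x 133.5 yaw -0.3 deg zc 28.8
106 11 ymax [0.6 0.6] z 44.3
118 10 ymax [2.  2.5] z 47.5
142 16 ymax [-0.9 -0.8] z 42.1
154 126 ymax [4.8 5.5] z 47.5
166 33 ymax [1.4 1.5] z 45.2
disc ymin [1.6 1.9 2.3] rear [72.6 73.1]
 30.94 [142.6  37.1  64. ] [-0.2 -0.3 -0.2] 0.0137
press z=0.0582 f=7.8 32.57 [124.8  38.2  59. ] [-0.6  2.9  7.5] 0.0137
rolled 33.45 [162.   38.2  58.8] [ 2.1  5.8 10.8] 0.0139
brown n 2278 rect [153.5  37.3] [39.8 47.6] 0.0 mm; all y [ 2.3 72.8]
cyl x 152.3 yaw -0.3 deg zc 28.8
130 19 ymax [1.3 2.2] z 46.0
154 8 ymax [-1.1 -1.1] z 41.8
166 9 ymax [3.7 3.7] z 47.4
disc ymin [1.6 1.8 2.3] rear [72.7 73.2]
 34.25 [161.3  37.1  64. ] [ 0.2 -0.  -0.3] 0.0142
```

View pics/w6.png

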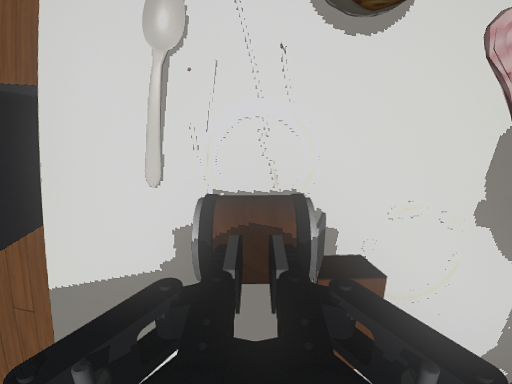

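The roller is at (257,235), disc against the last of the blade at (318,240). Its centre is at about 153 mm of the 165 mm blade. Retreat, confirm it is at rest, hand in.

```bash
python3 - <<'E'
from h import *
env.servo_line(W(.161,.037,.13),RR,.08); env.dwell(.5)
x1=yaw(centre()); env.dwell(.7); x2=yaw(centre()); st()
if abs(x2-x1)<.002 and .142<x2<.162: print(env.finish_job())
E
```

```text
brown n 2350 rect [153.7  37.3] [40.3 47.8] 0.0 mm; all y [ 2.2 72.3]
cyl x 152.3 yaw -0.2 deg zc 28.8
brown n 2356 rect [153.   37.4] [47.9 41.2] 89.6 mm; all y [ 2.  72.3]
cyl x 152.3 yaw -0.3 deg zc 28.8
 36.52 [161.  37. 130.] [ 0.  -0.3  0.2] 0.0137
the job is handed in; nothing more can be done
None
```

The sharpener made its one pass along the edge, with the disc measuring within about 0.5 mm of it throughout, and came to rest with its middle about 153 mm along the 165 mm blade; I handed the job in at about 36.5 s, and the verdict wasn't shown.

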